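# Bring the slide stand to the reading paper and present the slide label up

### The job

Push the round slide stand, with the glass slide standing in it, flat across the desk until it sits centred on the sheet of white paper. Then use the slide's small corner notch to tell its frosted end and label face, take the slide out of the stand and finish holding it still in the gripper, over the middle of the paper, about 20 cm over the desk, label face up and near level (30 degrees at most), with its frosted end pointing to the robot's left. Do not lift or tip the stand, drop the slide or disturb the other things on the desk; do not put the slide down again.

Things in the scene. Friction and masses are not known exactly. Their poses are not given: they have to be found in the camera images.
- stand: Loose slide stand, about 0.35 kg: round metal foot 96 mm across, 12 mm thick; on its middle two grey cheeks 34 mm long, tops 28 mm above the desk. The slot between them, 7.6 mm wide, runs along the stand's y; its floor is the foot's top. Low stops just past the slide's ends, 31 mm from the middle along y, reach 16.5 mm above the desk. Origin: centre of the foot's underside; z up.
- slide: Glass slide 56 x 40 x 6 mm, 33 g, standing loosely on a long edge in the slot, 12 to 52 mm above the desk, ends overhanging the cheeks by 11 mm. x: out of the label face; y: along the length to the frosted end; z: up as it stands. Origin: middle of its lower edge. A 9 x 9 mm notch is cut from the upper corner of the frosted end: looking at the label face as it stands, it is at the upper right.
- slide_mid (a point): Centre of the slide (20 mm along z from its origin); axes as the slide's.
- frosted_end (a point): Middle of the frosted end's edge face, below the notch (28 mm along y, 15.5 mm along z from the slide's origin). The frosted white label area covers the last 20 mm at this end, on the label face only.
- paper: Flat sheet of white paper 150 x 150 mm, fixed to the desk and too thin to be felt, its sides along the world's x and y. Origin: its centre. Its y axis points to the robot's left.
- counter: White hand tally counter with a black knob, 60 x 54 x 18 mm, a bystander well to the left of the paper. Origin: centre of its underside.
- mouse: Black computer mouse, 104 x 60 x 36 mm, a bystander behind the work. Origin: centre of its underside.
- tape_roll: Roll of tape lying flat, 60 mm across, 19 mm high, a bystander. Origin: centre of its underside.
- coverslip_box: Small flat plastic box, 34 x 64 x 18 mm, a bystander. Origin: centre of its underside.
Mind the look-alikes: they are no part of the job. Leave any orange look-alike of the slide alone.

How it is judged:
On the way, in this order (a step that is already met when the one before it is completed fails the run):
1. the stand sits centred on the paper (within 25 mm), at rest, the slide still standing in it (horizontal distance between stand and paper below 0.025 m and linear speed of stand below 0.02 m/s and distance between slide and stand below 0.022 m and angle between slide's own z axis and vertical below 0.3 rad), for 0.3 s.
2. the slide is lifted clear of the stand in the fingers (height (world z) of slide_mid above 0.09 m and contact force between slide and the fingers above 0.5 N and contact force between slide and stand below 0.05 N), for 0.2 s.
At the end, for the whole second after the job is handed in: Stand upright, centre within 30 mm of the paper's centre; slide held still, touching only the gripper, its centre 0.14 to 0.27 m above the desk and within 80 mm sideways of the paper's centre, label face up within 0.6 rad of level, frosted end to the robot's left within 0.55 rad (horizontal distance between stand and paper below 0.03 m and angle between stand's own z axis and vertical below 0.1 rad and height (world z) of slide_mid between 0.14 and 0.27 m and horizontal distance between slide_mid and paper below 0.08 m and angle between slide's own x axis and vertical below 0.6 rad and angle between the y axis of slide and the y axis of paper, either way round below 0.55 rad and y of counter in the frame of slide above 0.05 m and contact force between slide and the fingers above 0.5 N and contact force between slide and stand below 0.05 N and linear speed of slide below 0.03 m/s and angular speed of slide below 0.2 rad/s); the arm keeps its last pose, push and grip.
It fails at once if the stand is lifted or tipped (height (world z) of stand above 0.015 m or angle between stand's own z axis and vertical above 0.25 rad).
It fails at once if the slide is dropped on the stand's foot or the desk (height (world z) of slide_mid below 0.022 m).
It fails at once if a bystander is moved by more than 20 mm (distance of any of mouse, tape_roll, coverslip_box, counter from where it was at the start of the episode above 0.02 m).
It also fails if it takes over 64 s, if anything falls off the work surface, if the arm or the gripper's body presses on something with over 40 N, if the wrist force passes 120 N, or if a joint passes its speed limit or range.

### The arm

A 6-joint arm with a two-finger parallel gripper is mounted at the origin on a cart in front of the work surface, level with it; the furniture and walls round the work are solid. World frame = base frame: x ahead of the robot, y to its left, z up, the work surface at z = 0. Lengths are in m, angles in rad, forces in N, time in s.
With the tool pointing down it reaches from about 0.325 to 0.9 m from the base axis. Payload 6.1 kg.
Tool frame: the origin (TCP) lies at the very end of the fingers, on their centre line; the grasp point (between the pads) lies 19 mm behind it; z points along the fingers, y is the line along which they close (so a half turn about z gives the same grasp; the last joint's range is limited). The gripper opens to 85 mm and grips with 20 to 120 N. Pads are 22 mm wide; open, the fingers measure 114 mm over their backs; the gripper's body (76 mm by 85 mm) begins 54 mm behind the grasp point. The pads swing forward as they close: fully open they stand 13 mm farther back than shut.
Start: joints at [-1.326, 0.22, 1.526, -0, 1.395, -0.126], TCP at [0.226, -0.583, 0.231] pointing down, gripper open.
Joint ranges: [-2.98, 2.98], [-0.91, 2.08], [0.09, 2.57], [-1.24, 4.39], [0.2, 2.65], [-2.68, 2.68]. Speed limits (rad/s): [2.57, 2.57, 3.01, 3.14, 3.14, 3.14].

### API

Orientations are given as a unit quaternion [w, x, y, z].
In Python, from rig import bot gives the robot as it stands.
- The arm moves only by the tool drive_tool, never from a script. Its argument "motion" is a list of rows, each a list of 4 numbers: the shift along the tool's x, y, z in units of 25 mm (1.0 is 25 mm), then the turn about the tool's z in units of 6 degrees (1.0 is 6 degrees). In form: [[x, y, z, turn], ...]. A call has exactly 5 rows; each row shifts and turns the commanded pose from where the row before left it, along the tool's axes as they then stand; what a row does not reach is not made up. A row lasts 1/12 s, in which the tool goes at most 41.7 mm and 7.16 degrees, less where a joint would pass 70% of its speed; a pose out of reach is approached as far as the arm can. A call is refused whole if a number of a shift passes 1 or a number of a turn 1, either way. A call with a gripper value outside its range is refused whole. "jaw" is the opening in per cent of the stroke, from 0 (shut) to 100 (fully open), set as the call begins (left out, the last holds). The fingers move at their own pace and stop on an object; "squeeze" is the grip in N (left out, the last holds). Time passes only in rows, so rows that do not move let the fingers close, or fill a call up. It gives the time, the measured TCP pose, the force, the opening and the grip force at its end, in the units of the state.
- bot.observe(): the state, without advancing time (a new reading comes with each control period).
- bot.get_image(name): name is "scene" or "top" or "wrist"; returns a dict with "frame" (420x560x3 uint8, blue, green, red), "vertical_fov" (degrees; the focal length in pixels is half the picture's height over the tangent of half this angle, whatever the lens; pixels are square), "cx", "cy" (the principal point, pixels), "R" (3x3) and "t" (3): a world point X has camera coordinates R X + t; the wrist camera has in their place "hand_eye" (4x4, takes a point from camera to tool coordinates, whose origin is the TCP and whose axes are the flange's). Camera axes: x right, y down, z forward; pixel columns grow to the right and rows downward; lengths in m; the calibration is good to about 2 mm. A picture is of the moment at which its call begins: read the wrist's pose just before it. There is no depth.
- bot.finish_job(): hands the job in; it is judged then, once.
Trained networks look in the newest picture that a camera, given by its name, has taken for a name from the list of things; names that differ only in an ending like _2 or _b are one class to them, and where a whole thing is asked for, a point or a joint stands for the part that bears it (a point fixed in the world has none). Each returns a list of dicts, best first, with "conf" (0 to 1); they miss things now and then, are a little off and sometimes report something else, mostly with a low value. They report only what shows in the picture. A call takes as long as a camera call. They do not tell look-alikes from the thing itself.
- bot.spot_in(camera, thing): "uv" ([column, row] in pixels, amid what is visible of it).
The state is a dict: "time_s": time; "joints": joint angles; "qvel": joint speeds; "tau": joint torques, N m; "tcp_pos": TCP position; "eef_rot": TCP orientation; "contact_force": force on the tool from outside, world axes, zero at the start; "moment": the same for the moment, N m; "opening": finger opening in m; "gripper_force": force on a finger pad.
Only numpy, scipy, OpenCV 4.12 (cv2) and the standard library are available. Lean on these libraries where they do the work, as an engineer would, in place of code of your own. Each camera call takes 0.05 s, during which the arm holds its last target. There are 200 camera calls.

## Working session

There is one attempt and no reset: what is moved stays moved. The work goes in short steps, Python scripts to look and compute and a tool call to move; the robot and the scene stay as the last step left them, time stands still between calls to the robot, and variables do not carry over. Pictures are saved under pics/ and viewed, at most 10 in all, crops included, and the job is handed in when it is done.

Besides the shell and the picture viewer there is one more tool, called after ">>>" as a command line: name --pt "numbers of a row" for each row, then --argument value for the rest. drive_tool: Moves the arm, as the interface text tells. Its arguments: {"type":"object","properties":{"motion":{"type":"array"},"jaw":{"type":"number"},"squeeze":{"type":"number"}},"required":["motion"]}

```bash
ls; mkdir -p pics
cat > h.py <<'E'
from rig import bot
import numpy as np, cv2
def cam(name):
    s=bot.observe(); d=bot.get_image(name); f=d["frame"]; 
    fl=f.shape[0]/2/np.tan(np.radians(d["vertical_fov"])/2)
    K=np.array([[fl,0,d["cx"]],[0,fl,d["cy"]],[0,0,1]])
    if "R" in d: R,t=np.array(d["R"]),np.array(d["t"])
    else:
        w,x,y,z=s["eef_rot"]
        from scipy.spatial.transform import Rotation as Ro
        T=np.eye(4);T[:3,:3]=Ro.from_quat([x,y,z,w]).as_matrix();T[:3,3]=s["tcp_pos"]
        W=np.linalg.inv(T@np.array(d["hand_eye"])); R,t=W[:3,:3],W[:3,3]
    return f,K,R,t
def ray(uv,K,R,t,z):
    c=-R.T@t; d=R.T@np.linalg.inv(K)@np.array([uv[0],uv[1],1.0]); return c+d*(z-c[2])/d[2]
def proj(X,K,R,t):
    p=K@(R@np.array(X,float)+t); return p[:2]/p[2]
E
python3 - <<'E'
from h import *
Z=dict(stand=.012,slide=.032,paper=0,counter=.009,mouse=.018,tape_roll=.01,coverslip_box=.009,slide_mid=.032,frosted_end=.0275)
ims=[]
for n in("scene","top"):
    f,K,R,t=cam(n); cv2.imwrite(f"pics/{n}0.png",f); print(n,K[0,0],(-R.T@t).round(3))
    for k,z in Z.items():
        for r in bot.spot_in(n,k)[:3]: print(n,k,np.round(r["uv"]),round(r["conf"],2),ray(r["uv"],K,R,t,z).round(3))
s=bot.observe();print(s)
E
```

```text
pics
scene 400.3895189552729 [ 0.258 -0.358  0.644]
scene stand [237. 253.] 0.76 [0.495 0.215 0.012]
scene stand [323. 243.] 0.37 [0.676 0.147 0.012]
scene slide [247. 199.] 0.83 [0.589 0.351 0.032]
scene slide [236. 238.] 0.79 [0.505 0.241 0.032]
scene slide [376. 272.] 0.56 [0.709 0.009 0.032]
scene paper [297. 303.] 0.66 [0.544 0.044 0.   ]
scene counter [207. 194.] 0.76 [0.52  0.447 0.009]
scene mouse [376. 274.] 0.8 [0.717 0.015 0.018]
scene tape_roll [291. 222.] 0.87 [0.653 0.247 0.01 ]
scene coverslip_box [323. 246.] 0.8 [0.674 0.143 0.009]
scene slide_mid [247. 198.] 0.84 [0.59  0.356 0.032]
scene slide_mid [238. 240.] 0.77 [0.506 0.231 0.032]
scene frosted_end [244. 197.] 0.83 [0.588 0.367 0.027]
scene frosted_end [238. 236.] 0.62 [0.513 0.248 0.027]
top 440.5437370134049 [0.542 0.221 0.966]
top stand [278. 254.] 0.62 [0.505 0.232 0.012]
top paper [365. 232.] 0.66 [0.547 0.042 0.   ]
top paper [313. 175.] 0.37 [0.675 0.152 0.   ]
top counter [176. 249.] 0.97 [0.519 0.453 0.009]
top mouse [372. 149.] 0.9 [0.727 0.025 0.018]
top tape_roll [261. 177.] 0.86 [0.673 0.267 0.01 ]
top coverslip_box [315. 172.] 0.97 [0.68  0.148 0.009]
top slide_mid [210. 215.] 0.46 [0.59  0.376 0.032]
{'time_s': 1.0, 'joints': array([-1.32611668e+00,  2.20378475e-01,  1.52650385e+00,  4.97522506e-05,
        1.39469890e+00, -1.26096184e-01]), 'qvel': array([-0.00183478,  0.00011535,  0.00019379,  0.00065827,  0.00042019,
        0.00103691]), 'tau': array([-1.72012533e-03, -4.96861553e+01, -3.89740884e+01, -5.21273723e-04,
        8.16679003e-04, -3.25738540e-06]), 'tcp_pos': array([ 0.22647443, -0.58251861,  0.23131095]), 'eef_rot': array([4.25194369e-06, 9.82865624e-01, 1.84323531e-01, 2.47869518e-05]), 'contact_force': array([ 0.50638415, -0.30255711,  0.47058677]), 'moment': array([-0.03619279,  0.00769944,  0.02831346]), 'gripper_force': 0.0, 'opening': 0.08562298445326023}
```

Run:
```python
import cv2,numpy as np
a=cv2.imread("pics/scene0.png"); b=cv2.imread("pics/top0.png")
A=cv2.resize(a[170:330,180:400],None,fx=1.8,fy=1.8,interpolation=2)
B=cv2.resize(b[130:300,150:420],None,fx=1.48,fy=1.48,interpolation=2)
C=cv2.resize(a[205:285,195:285],None,fx=4,fy=4,interpolation=2)
D=cv2.resize(b[220:290,230:325],None,fx=4,fy=4,interpolation=2)
o=np.zeros((600,800,3),np.uint8)
for im,(y,x) in((A,(0,0)),(B,(0,400)),(C,(290,0)),(D,(290,400))):
    h,w=im.shape[:2];h=min(h,600-y);w=min(w,800-x);o[y:y+h,x:x+w]=im[:h,:w]
cv2.imwrite("pics/m1.png",o)
```

```text
(no output)
```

View pics/m1.png

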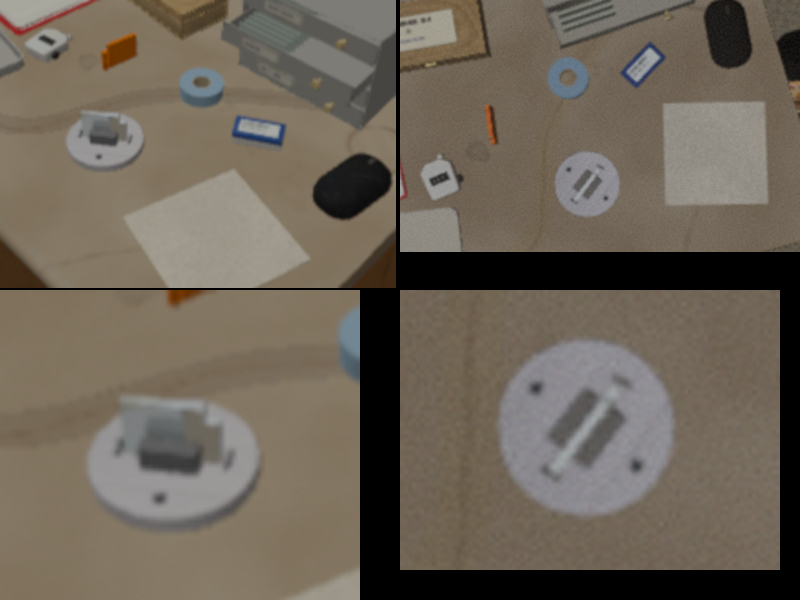

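The camera sees the label face: the notch is at the upper right of the slide in the scene crop, near (207,405). So the frosted end points towards world (+0.79, -0.61). The stand is at about (0.503, 0.232) and the paper at (0.547, 0.042). First I move behind the stand.

>>> drive_tool --pt "0.75 -0.98 0 0" --pt "0.75 -0.98 0 0" --pt "0.75 -0.98 0 0" --pt "0.75 -0.98 0 0" --pt "0.75 -0.98 0 0" --jaw 71 --squeeze 20

```text
time_s: 1.42
tcp_pos: [0.2696, -0.433, 0.2312]
eef_rot: [-0.0, 0.983, 0.184, 0.0]
contact_force: [0.9, 0.0, -0.0]
opening: 0.0603
gripper_force: 0.0
```

>>> drive_tool --pt "0.75 -0.98 0 0" --pt "0.75 -0.98 0 0" --pt "0.75 -0.98 0 0" --pt "0.75 -0.98 0 0" --pt "0.75 -0.98 0 0"

```text
time_s: 1.83
tcp_pos: [0.3126, -0.2848, 0.2314]
eef_rot: [0.0, 0.983, 0.184, 0.0]
contact_force: [0.7, 0.1, 0.1]
opening: 0.0603
gripper_force: 0.0
```

>>> drive_tool --pt "0.75 -0.98 0 0" --pt "0.75 -0.98 0 0" --pt "0.75 -0.98 0 0" --pt "0.75 -0.98 0 0" --pt "0.75 -0.98 0 0"

```text
time_s: 2.25
tcp_pos: [0.3556, -0.1367, 0.2316]
eef_rot: [0.0, 0.983, 0.184, 0.0]
contact_force: [1.0, -1.4, -0.3]
opening: 0.0607
gripper_force: 0.0
```

>>> drive_tool --pt "0.75 -0.98 0 0" --pt "0.75 -0.98 0 0" --pt "0.75 -0.98 0 0" --pt "0.75 -0.98 0 0" --pt "0.75 -0.98 0 0"

```text
time_s: 2.67
tcp_pos: [0.3987, 0.0116, 0.2317]
eef_rot: [0.0, 0.983, 0.184, 0.001]
contact_force: [0.9, 0.1, 0.4]
opening: 0.0605
gripper_force: 0.0
```

>>> drive_tool --pt "0.75 -0.98 0 0" --pt "0.75 -0.98 0 0" --pt "0.75 -0.98 0 0" --pt "0.75 -0.98 0 0" --pt "0.75 -0.98 0 0"

```text
time_s: 3.08
tcp_pos: [0.4416, 0.1599, 0.2315]
eef_rot: [0.0, 0.983, 0.185, 0.0]
contact_force: [0.4, -0.2, 0.4]
opening: 0.0608
gripper_force: 0.0
```

>>> drive_tool --pt "0 0 0 -1" --pt "0 0 0 -1" --pt "0 0 0 -1" --pt "0 0 0 -1" --pt "0 0 0 -1"

```text
time_s: 3.5
tcp_pos: [0.4414, 0.1584, 0.2314]
eef_rot: [0.0, 0.9, 0.435, 0.0]
contact_force: [-1.4, -0.8, -0.1]
opening: 0.0606
gripper_force: 0.0
```

>>> drive_tool --pt "0 0 0 -1" --pt "0 0 0 -1" --pt "0 0 0 -1" --pt "0 0 0 -1" --pt "0 0 0 -1"

```text
time_s: 3.92
tcp_pos: [0.4414, 0.1582, 0.2315]
eef_rot: [0.0, 0.757, 0.653, 0.0]
contact_force: [-0.3, -0.4, 0.0]
opening: 0.0605
gripper_force: 0.0
```

>>> drive_tool --pt "0 0 0 -1" --pt "0 0 0 -1" --pt "0 0 0 -1" --pt "0 0 0 -0.7" --pt "0 0 0 0"

```text
time_s: 4.33
tcp_pos: [0.4414, 0.1582, 0.2315]
eef_rot: [0.0, 0.618, 0.786, 0.0]
contact_force: [0.5, -0.0, -0.3]
opening: 0.0605
gripper_force: 0.0
```

Run:
```python
from h import *
f,K,R,t=cam("wrist"); cv2.imwrite("pics/w1.png",f); print((-R.T@t).round(3),K[0,0])
for k,z in dict(stand=.012,slide=.032,paper=0,frosted_end=.0275).items():
    for r in bot.spot_in("wrist",k)[:2]: print(k,np.round(r["uv"]),round(r["conf"],2),ray(r["uv"],K,R,t,z).round(3))
f,K,R,t=cam("top"); print("top foot",ray((276.5,254.2),K,R,t,.012).round(4))
g=cv2.cvtColor(f,6); 
B=cv2.imread("pics/top0.png"); 
for p in((663+0,102),(766,101),(768,204),(664,205)): print(ray(((p[0]-400)/1.48+150,p[1]/1.48+130),K,R,t,0).round(4))
```

```text
[0.421 0.239 0.374] 372.512977338393
stand [358. 106.] 0.97 [0.502 0.238 0.012]
slide [366. 108.] 0.66 [0.505 0.238 0.032]
frosted_end [364. 111.] 0.83 [0.506 0.235 0.028]
top foot [0.5038 0.2356 0.012 ]
[0.6222 0.1213 0.    ]
[ 0.6208 -0.0306  0.    ]
[ 0.4694 -0.0283  0.    ]
[0.4705 0.1236 0.    ]
```

View pics/w1.png

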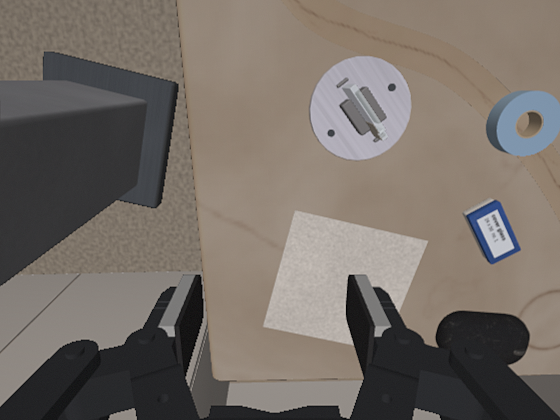

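The wrist view shows the stand at pixel (360,107) with the slide in it. The notch is at its lower-right end, near (380,133). The paper is at (345,280). Now I go behind the stand and down.

>>> drive_tool --pt "0.95 0.52 0 0" --pt "0.95 0.52 0 0" --pt "0.95 0.52 0 0" --pt "0.95 0.52 0 0" --pt "0.95 0.52 0 0"

```text
time_s: 5.05
tcp_pos: [0.4773, 0.2901, 0.2313]
eef_rot: [0.0, 0.62, 0.785, 0.0]
contact_force: [0.4, -0.8, -0.2]
opening: 0.0608
gripper_force: 0.0
```

>>> drive_tool --pt "0.95 0.53 0 0" --pt "0 0 1 0" --pt "0 0 1 0" --pt "0 0 1 0" --pt "0 0 1 0"

```text
time_s: 5.47
tcp_pos: [0.4843, 0.3153, 0.1302]
eef_rot: [0.0, 0.62, 0.785, 0.0]
contact_force: [0.5, 0.4, -0.4]
opening: 0.0607
gripper_force: 0.0
```

>>> drive_tool --pt "0 0 1 0" --pt "0 0 1 0" --pt "0 0 0.8 0" --pt "0 0 0.6 0" --pt "0 0 0.5 0"

```text
time_s: 5.88
tcp_pos: [0.4836, 0.3146, 0.0319]
eef_rot: [-0.0, 0.62, 0.785, -0.001]
contact_force: [0.2, 0.2, -0.4]
opening: 0.0603
gripper_force: 0.0
```

>>> drive_tool --pt "0 0 0.5 0" --pt "0 0 0.4 0" --pt "0 0 0.2 0" --pt "-0.3 0 0 0" --pt "-0.4 0 0 0"

```text
time_s: 6.3
tcp_pos: [0.4887, 0.298, 0.0066]
eef_rot: [0.0, 0.619, 0.785, 0.0]
contact_force: [0.5, -0.4, 0.0]
opening: 0.0605
gripper_force: 0.0
```

>>> drive_tool --pt "-0.2 0 0 0" --pt "-0.2 0 0 0" --pt "-0.2 0 0 0" --pt "-0.3 0 0 0" --pt "-0.3 0 0 0"

```text
time_s: 6.72
tcp_pos: [0.4959, 0.2683, 0.0068]
eef_rot: [0.0, 0.62, 0.785, 0.0]
contact_force: [0.3, 1.9, 2.8]
opening: 0.0609
gripper_force: 1.2
```

>>> drive_tool --pt "-0.3 0 0 0" --pt "-0.3 0 0 0" --pt "-0.3 0 0 0" --pt "-0.3 0 0 0" --pt "-0.3 0 0 0"

```text
time_s: 7.13
tcp_pos: [0.5047, 0.2321, 0.0068]
eef_rot: [0.0, 0.62, 0.785, 0.001]
contact_force: [-0.5, 2.9, 5.4]
opening: 0.0605
gripper_force: 2.7
```

>>> drive_tool --pt "-0.3 0 0 0" --pt "-0.3 0 0 0" --pt "-0.3 0 0 0" --pt "-0.2 0 0 0" --pt "-0.1 0 0 0"

```text
time_s: 7.55
tcp_pos: [0.5117, 0.2026, 0.0068]
eef_rot: [0.0, 0.62, 0.785, 0.0]
contact_force: [-1.2, 3.8, 5.0]
opening: 0.0607
gripper_force: 2.6
```

Run:
```python
from h import *
s=bot.observe();print(s["tcp_pos"],s["contact_force"])
f,K,R,t=cam("top"); cv2.imwrite("pics/top1.png",f)
for k,z in dict(stand=.012,slide=.032,paper=0).items():
    for r in bot.spot_in("top",k)[:2]: print(k,np.round(r["uv"]),round(r["conf"],2),ray(r["uv"],K,R,t,z).round(3))
g,K2,R2,t2=cam("wrist")
for k,z in dict(stand=.012,slide=.032,paper=0).items():
    for r in bot.spot_in("wrist",k)[:2]: print(k,np.round(r["uv"]),round(r["conf"],2),ray(r["uv"],K2,R2,t2,z).round(3))
o=np.hstack([cv2.resize(f[190:310,230:360],(400,370)),cv2.resize(g,(400,300))[:370] if 0 else cv2.copyMakeBorder(cv2.resize(g,(400,300)),0,70,0,0,0)])
cv2.imwrite("pics/m2.png",o)
```

```text
[0.51174567 0.20261761 0.00678395] [-1.24516787  3.77381239  5.04633034]
stand [371. 152.] 0.55 [0.723 0.025 0.012]
stand [176. 251.] 0.24 [0.515 0.453 0.012]
slide [210. 214.] 0.51 [0.592 0.376 0.032]
slide [314. 174.] 0.47 [0.673 0.152 0.032]
paper [365. 228.] 0.82 [0.558 0.041 0.   ]
stand [284. 195.] 0.56 [0.505 0.244 0.012]
slide [274. 240.] 0.81 [0.503 0.234 0.032]
paper [200. 410.] 0.47 [0.491 0.118 0.   ]
```

View pics/m2.png

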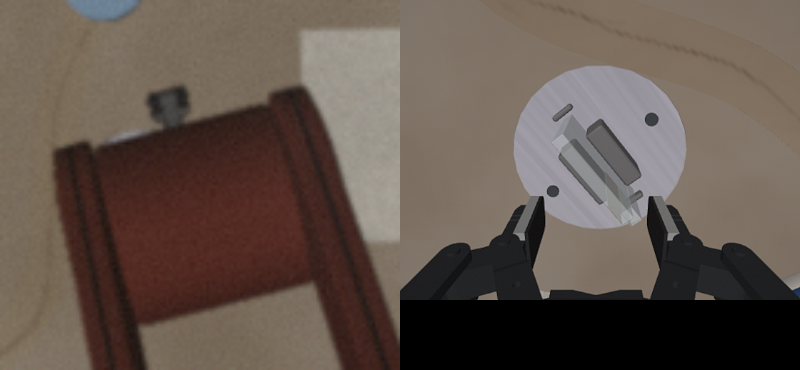

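The fingers rode up onto the foot (right half: the fingertips lie over the disc at (540,200) and (660,200)) and the stand has not moved. I'll lift, back off and go lower.

>>> drive_tool --pt "0 0 -0.4 0" --pt "0.5 0 0 0" --pt "0.6 0 0 0" --pt "0.6 0 0 0" --pt "0 0 0 0"

```text
time_s: 8.37
tcp_pos: [0.5004, 0.2466, 0.0164]
eef_rot: [-0.0, 0.619, 0.786, 0.0]
contact_force: [0.7, -0.2, 1.3]
opening: 0.0607
gripper_force: 0.0
```

>>> drive_tool --pt "0 0 0.2 0" --pt "0 0 0.2 0" --pt "0 0 0.1 0" --pt "0 0 0.06 0" --pt "0 0 0 0"

```text
time_s: 8.78
tcp_pos: [0.5016, 0.2446, 0.0066]
eef_rot: [-0.0, 0.619, 0.785, -0.0]
contact_force: [-18.2, -4.8, 42.4]
opening: 0.0604
gripper_force: 21.1
```

Run:
```python
from h import *
s=bot.observe();print(s["tcp_pos"],s["contact_force"])
g,K,R,t=cam("wrist"); cv2.imwrite("pics/w2.png",g)
for k,z in dict(stand=.012,slide=.032).items():
    for r in bot.spot_in("wrist",k)[:2]: print(k,np.round(r["uv"]),round(r["conf"],2),ray(r["uv"],K,R,t,z).round(3))
# fit foot: bright low-sat blob
hsv=cv2.cvtColor(g,cv2.COLOR_BGR2HSV); m=((hsv[...,1]<30)&(hsv[...,2]>120)).astype(np.uint8)
c=max(cv2.findContours(m,0,2)[0],key=cv2.contourArea); h=cv2.convexHull(c)[:,0]
P=np.array([ray(p,K,R,t,.012)[:2] for p in h]); A=np.c_[2*P,np.ones(len(P))]; x=np.linalg.lstsq(A,(P**2).sum(1),rcond=None)[0]
print("circle",x[:2],np.sqrt(x[2]+x[0]**2+x[1]**2),len(h))
```

```text
[0.50159107 0.24460448 0.00659882] [-18.21825586  -4.75658907  42.39533244]
stand [286. 275.] 0.84 [0.504 0.254 0.012]
slide [546.  15.] 0.77 [0.551 0.361 0.032]
slide [268. 347.] 0.65 [0.501 0.232 0.032]
circle [0.50605771 0.23491766] 0.04915096485431357 46
```

>>> drive_tool --pt "0 0 -0.3 0" --pt "0 0 -0.5 0" --pt "0.3 0 0 0" --pt "0.5 0 0 0" --pt "0.6 0 0 0"

```text
time_s: 9.35
tcp_pos: [0.4929, 0.2788, 0.0218]
eef_rot: [-0.0, 0.62, 0.785, -0.0]
contact_force: [-1.0, -0.2, 0.4]
opening: 0.0606
gripper_force: 0.0
```

>>> drive_tool --pt "0.6 0 0 0" --pt "0.6 0 0 0" --pt "0.3 0 0 0" --pt "0 0 0 0" --pt "0 0 0 0"

```text
time_s: 9.77
tcp_pos: [0.4837, 0.3153, 0.0216]
eef_rot: [-0.0, 0.619, 0.785, -0.001]
contact_force: [-0.2, 0.2, -0.3]
opening: 0.0605
gripper_force: 0.0
```

```bash
cat >> h.py <<'E'
def foot(g,K,R,t):
    hsv=cv2.cvtColor(g,cv2.COLOR_BGR2HSV); m=((hsv[...,1]<30)&(hsv[...,2]>120)).astype(np.uint8)
    c=max(cv2.findContours(m,0,2)[0],key=cv2.contourArea); h=cv2.convexHull(c)[:,0]
    P=np.array([ray(p,K,R,t,.012)[:2] for p in h]); A=np.c_[2*P,np.ones(len(P))]; x=np.linalg.lstsq(A,(P**2).sum(1),rcond=None)[0]
    return x[:2].round(4),np.sqrt(x[2]+x[0]**2+x[1]**2).round(4)
E
python3 - <<'E'
from h import *
s=bot.observe();print(s["tcp_pos"],s["contact_force"])
g,K,R,t=cam("wrist"); cv2.imwrite("pics/w2.png",g); print(foot(g,K,R,t))
E
```

```text
[0.48373217 0.31526698 0.02155144] [-0.15298339  0.16210893 -0.28008989]
(array([0.501 , 0.2463]), np.float64(0.0431))
```

View pics/w2.png

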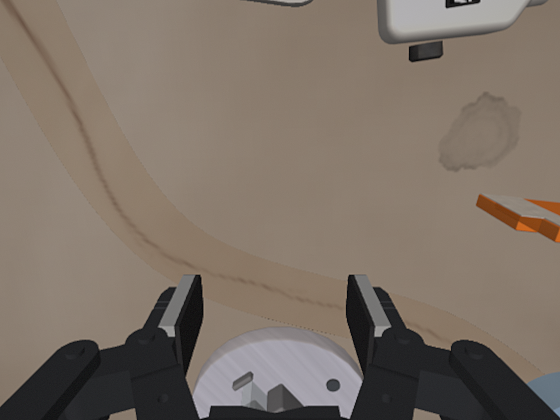

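The stand still stands at the bottom of the picture (280,380), and the fingertips are now behind it. I go down to 5 mm tip height and push.

>>> drive_tool --pt "0 0 0.4 0" --pt "0 0 0.3 0" --pt "0 0 0.16 0" --pt "-0.2 0 0 0" --pt "-0.3 0 0 0"

```text
time_s: 10.23
tcp_pos: [0.4868, 0.3023, 0.0]
eef_rot: [-0.0, 0.619, 0.785, -0.001]
contact_force: [0.0, 0.1, 0.1]
opening: 0.0605
gripper_force: 0.0
```

>>> drive_tool --pt "-0.2 0 0 0" --pt "-0.2 0 0 0" --pt "-0.2 0 0 0" --pt "-0.2 0 0 0" --pt "-0.2 0 0 0"

```text
time_s: 10.65
tcp_pos: [0.4937, 0.2784, 0.0012]
eef_rot: [0.0, 0.62, 0.785, 0.001]
contact_force: [0.3, 2.4, 0.2]
opening: 0.0607
gripper_force: 1.2
```

>>> drive_tool --pt "-0.25 0 0 0" --pt "-0.25 0 0 0" --pt "-0.25 0 0 0" --pt "-0.25 0 0 0" --pt "-0.25 0 0 0"

```text
time_s: 11.07
tcp_pos: [0.5006, 0.2478, 0.001]
eef_rot: [-0.0, 0.619, 0.785, 0.0]
contact_force: [-1.2, 2.7, 1.7]
opening: 0.0606
gripper_force: 1.7
```

Run:
```python
from h import *
for n in("scene","top"):
    f,K,R,t=cam(n); cv2.imwrite(f"pics/{n}2.png",f)
    for r in bot.spot_in(n,"stand")[:2]: print(n,np.round(r["uv"]),round(r["conf"],2),ray(r["uv"],K,R,t,.012).round(3))
    for r in bot.spot_in(n,"slide")[:3]: print(n,np.round(r["uv"]),round(r["conf"],2),ray(r["uv"],K,R,t,.032).round(3))
```

```text
scene [247. 264.] 0.6 [0.499 0.175 0.012]
scene [245. 248.] 0.5 [0.509 0.201 0.032]
top [310. 246.] 0.69 [0.521 0.164 0.012]
top [212. 217.] 0.45 [0.586 0.372 0.032]
```

>>> drive_tool --pt "-0.25 0 0 0" --pt "-0.25 0 0 0" --pt "-0.25 0 0 0" --pt "-0.25 0 0 0" --pt "-0.25 0 0 0"

```text
time_s: 11.78
tcp_pos: [0.5076, 0.217, 0.0007]
eef_rot: [-0.0, 0.62, 0.785, -0.0]
contact_force: [-0.8, 1.6, 0.4]
opening: 0.0609
gripper_force: 1.1
```

>>> drive_tool --pt "-0.25 0 0 0" --pt "-0.25 0 0 0" --pt "-0.25 0 0 0" --pt "-0.25 0 0 0" --pt "-0.25 0 0 0"

```text
time_s: 12.2
tcp_pos: [0.515, 0.1866, 0.0007]
eef_rot: [-0.0, 0.62, 0.785, -0.0]
contact_force: [-0.6, 2.7, -0.7]
opening: 0.0602
gripper_force: 1.1
```

>>> drive_tool --pt "-0.25 0 0 0" --pt "-0.25 0 0 0" --pt "-0.25 0 0 0" --pt "-0.25 0 0 0" --pt "-0.25 0 0 0"

```text
time_s: 12.62
tcp_pos: [0.5222, 0.1563, 0.0008]
eef_rot: [-0.0, 0.619, 0.785, -0.0]
contact_force: [-1.0, 2.3, -0.2]
opening: 0.0606
gripper_force: 1.0
```

>>> drive_tool --pt "-0.25 0 0 0" --pt "-0.25 0 0 0" --pt "-0.25 0 0 0" --pt "-0.2 0 0 0" --pt "-0.1 0 0 0"

```text
time_s: 13.03
tcp_pos: [0.5285, 0.1306, 0.0008]
eef_rot: [0.0, 0.62, 0.785, -0.0]
contact_force: [-0.3, 1.4, -1.5]
opening: 0.0606
gripper_force: 1.0
```

Run:
```python
from h import *
im=[]
for n in("scene","top"):
    f,K,R,t=cam(n); cv2.imwrite(f"pics/{n}3.png",f)
    for r in bot.spot_in(n,"stand")[:2]: print(n,np.round(r["uv"]),round(r["conf"],2),ray(r["uv"],K,R,t,.012).round(3))
    for r in bot.spot_in(n,"slide")[:3]: print(n,np.round(r["uv"]),round(r["conf"],2),ray(r["uv"],K,R,t,.032).round(3))
    c=proj([.54,.08,.02],K,R,t).astype(int); im.append(cv2.resize(f[max(0,c[1]-70):c[1]+70,c[0]-70:c[0]+70],(400,400)))
cv2.imwrite("pics/m3.png",np.hstack(im))
```

```text
scene [285. 294.] 0.87 [0.529 0.067 0.012]
scene [296. 219.] 0.68 [0.668 0.248 0.012]
scene [285. 279.] 0.82 [0.54  0.086 0.032]
scene [240. 202.] 0.43 [0.57  0.351 0.032]
top [210. 217.] 0.51 [0.587 0.375 0.032]
```

View pics/m3.png

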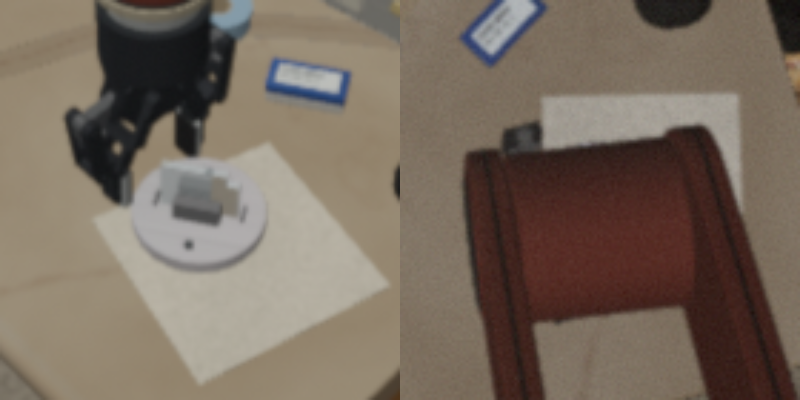

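The scene view shows the stand upright with the slide in it, its foot partly on the paper and the fingers cradling it. About 38 mm remain.

>>> drive_tool --pt "-0.2 0 0 0" --pt "-0.25 0 0 0" --pt "-0.25 0 0 0" --pt "-0.25 0 0 0" --pt "-0.25 0 0 0"

```text
time_s: 13.75
tcp_pos: [0.5354, 0.1017, 0.0008]
eef_rot: [-0.0, 0.62, 0.785, 0.0]
contact_force: [-0.9, 2.7, 0.7]
opening: 0.0609
gripper_force: 1.4
```

>>> drive_tool --pt "-0.2 0 0 0" --pt "-0.1 0 0 0" --pt "0 0 0 0" --pt "0 0 0 0" --pt "0.3 0 0 0"

```text
time_s: 14.17
tcp_pos: [0.5357, 0.1012, 0.0009]
eef_rot: [0.001, 0.62, 0.785, -0.0]
contact_force: [0.7, 0.5, 0.1]
opening: 0.0605
gripper_force: 0.0
```

>>> drive_tool --pt "0.8 0 0 0" --pt "0.9 0 0 0" --pt "0 0 -1 0" --pt "0 0 -1 0" --pt "0 0 -1 0"

```text
time_s: 14.58
tcp_pos: [0.5243, 0.1445, 0.076]
eef_rot: [-0.001, 0.619, 0.785, -0.001]
contact_force: [0.7, -0.1, 0.8]
opening: 0.0607
gripper_force: 0.0
```

>>> drive_tool --pt "0 0 -1 0" --pt "0 0 -1 0" --pt "0 0 -1 0" --pt "0 0 -1 0" --pt "0 0 0 0"

```text
time_s: 15.0
tcp_pos: [0.5286, 0.1445, 0.1819]
eef_rot: [0.003, 0.619, 0.785, 0.003]
contact_force: [1.2, 1.2, 0.5]
opening: 0.0609
gripper_force: 0.0
```

Run:
```python
from h import *
print(bot.observe()["tcp_pos"])
f,K,R,t=cam("scene")
for r in bot.spot_in("scene","stand")[:1]: print(np.round(r["uv"]),round(r["conf"],2),ray(r["uv"],K,R,t,.012).round(3))
for k in("slide","frosted_end"):
  for r in bot.spot_in("scene",k)[:1]: print(np.round(r["uv"]),round(r["conf"],2),ray(r["uv"],K,R,t,.032).round(3))
print("want",proj([.5457,.0465,.012],K,R,t))
f,K,R,t=cam("top"); cv2.imwrite("pics/top4.png",f)
```

```text
[0.52856156 0.1445333  0.18189428]
[295. 305.] 0.86 [0.532 0.035 0.012]
[298. 290.] 0.82 [0.547 0.048 0.032]
[301. 287.] 0.78 [0.555 0.052 0.032]
want [297.67804965 297.66536615]
```

>>> drive_tool --pt "0 0 0 1" --pt "0 0 0 1" --pt "0 0 0 1" --pt "0 0 0 1" --pt "0 0 0 1" --jaw 100

```text
time_s: 15.67
tcp_pos: [0.5243, 0.1435, 0.1739]
eef_rot: [-0.001, 0.803, 0.596, -0.001]
contact_force: [0.0, 0.4, -0.5]
opening: 0.0854
gripper_force: 0.0
```

>>> drive_tool --pt "0 0 0 1" --pt "0 0 0 1" --pt "0 0 0 1" --pt "0 0 0 0.6" --pt "-1 0.48 0 0"

```text
time_s: 16.08
tcp_pos: [0.5189, 0.119, 0.1741]
eef_rot: [-0.001, 0.9, 0.437, -0.001]
contact_force: [-0.1, -0.4, -0.2]
opening: 0.0856
gripper_force: 0.0
```

>>> drive_tool --pt "-1 0.48 0 0" --pt "-1 0.48 0 0" --pt "-1 0.48 0 0" --pt "-1 0.48 0 0" --pt "-1 0.5 0 0"

```text
time_s: 16.5
tcp_pos: [0.4882, -0.02, 0.1741]
eef_rot: [-0.001, 0.899, 0.437, -0.001]
contact_force: [0.2, -0.4, -0.3]
opening: 0.0849
gripper_force: 0.0
```

>>> drive_tool --pt "0 0 0 0" --pt "0 0 0 0" --pt "0 0 0 0" --pt "0 0 0 0" --pt "0 0 0 0"

```text
time_s: 16.92
tcp_pos: [0.4896, -0.0182, 0.1754]
eef_rot: [-0.0, 0.899, 0.438, -0.0]
contact_force: [-0.1, 0.3, -0.8]
opening: 0.0855
gripper_force: 0.0
```

Run:
```python
from h import *
s=bot.observe();print(s["tcp_pos"],s["eef_rot"])
g,K,R,t=cam("wrist"); print((-R.T@t).round(4)); cv2.imwrite("pics/w5.png",g); np.savez("w5.npz",K=K,R=R,t=t)
for k,z in dict(stand=.012,slide=.052,frosted_end=.0275,paper=0).items():
    for r in bot.spot_in("wrist",k)[:2]: print(k,np.round(r["uv"]),round(r["conf"],2),ray(r["uv"],K,R,t,z).round(4))
c=proj([.5457,.0465,.03],K,R,t); print(c)
f,K,R,t=cam("top");cv2.imwrite("pics/top5.png",f)
x,y=np.clip(c.astype(int),[130,110],[430,310]); cv2.imwrite("pics/m5.png",cv2.resize(g[y-110:y+110,x-130:x+130],(780,660))[:600]); print(x-130,y-110)
```

```text
[ 0.48964084 -0.01818696  0.17536563] [-3.15978361e-04  8.99082276e-01  4.37779501e-01 -2.64782869e-04]
[0.5408 0.0469 0.3179]
stand [286.  72.] 0.9 [0.5527 0.0481 0.012 ]
slide [284.  76.] 0.68 [0.5484 0.0463 0.052 ]
frosted_end [282.  77.] 0.8 [0.5471 0.047  0.0275]
paper [250. 131.] 0.9 [0.5013 0.0296 0.    ]
[280.53026011  78.94547703]
150 0
```

View pics/m5.png

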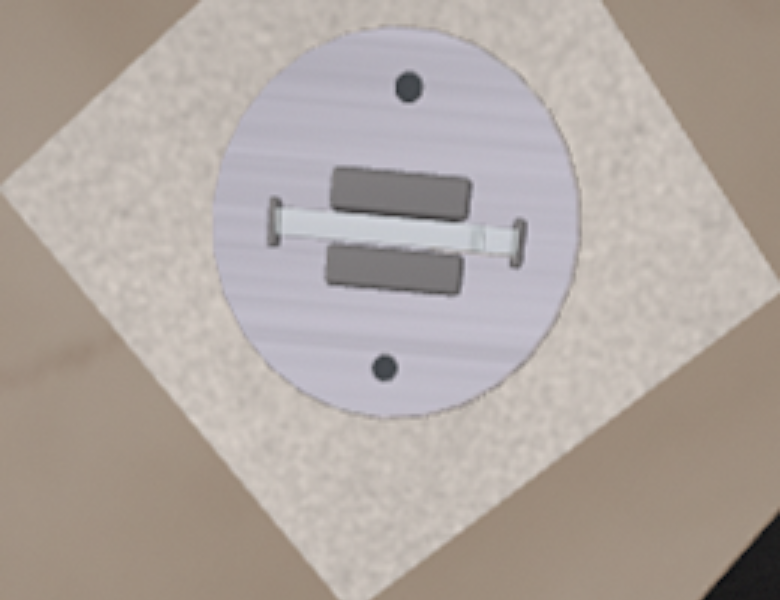

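The crop shows the stand centred on the paper. The slide runs left to right, with the notch step at (478,238) on the right, which is the tool +y end, so the label face is towards the picture's bottom. The stops are at (275,222) and (518,243). I work out the exact grasp pose.

Run:
```python
from h import *
d=np.load("w5.npz");K,R,t=d["K"],d["R"],d["t"]
w=lambda u,v,z:ray((u/3+150,v/3),K,R,t,z)
a=w(282,222,.052);b=w(478,239,.052);print("slide",a,b,np.linalg.norm(a-b))
s1=w(275,222,.0165);s2=w(518,243,.0165);print("stops mid",(s1+s2)/2,np.linalg.norm(s1-s2))
print("foot",w(397,221,.012))
u=(b-a)/np.linalg.norm(b-a);v=(s2-s1)/np.linalg.norm(s2-s1)
print(np.degrees(np.arctan2(u[1],u[0])),np.degrees(np.arctan2(v[1],v[0])))
mid=a+u*.028; print("mid",mid)
q=bot.observe(); yaw=2*np.arctan2(q["eef_rot"][2],q["eef_rot"][1]); print("tool y ang",np.degrees(yaw)-90)
for ang in(np.degrees(np.arctan2(v[1],v[0])),):
    ty=np.array([np.cos(np.radians(ang)),np.sin(np.radians(ang))]);tx=np.array([-ty[1],ty[0]])
    for c in((s1+s2)[:2]/2,mid[:2]):
        D=c-q["tcp_pos"][:2];print("shift u",D@tx/.025,D@ty/.025)
for p in((200,0),(600,0),(0,190),(780,290),(360,600)):print(w(*p,0).round(4))
```

```text
slide [0.52795224 0.0640913  0.052     ] [0.56031155 0.03422286 0.052     ] 0.044036898573270936
stops mid [0.54761042 0.04647573 0.0165    ] 0.06193965080620251
foot [0.54945013 0.0486501  0.012     ]
-42.70777396118727 -42.691597322114404
mid [0.54852727 0.04510004 0.052     ]
tool y ang -38.113648064714326
shift u 3.487670691886578 -0.0708912657342495
shift u 3.472091315056759 -0.006623602358958233
[0.5426 0.1207 0.    ]
[0.6219 0.0586 0.    ]
[0.4717 0.1196 0.    ]
[ 0.6211 -0.0294  0.    ]
[ 0.4764 -0.0284 -0.    ]
```

>>> drive_tool --pt "0 0 0 0.77" --pt "0.9 0 0 0" --pt "0.9 0 0 0" --pt "0.9 0 0 0" --pt "0.78 -0.04 0 0"

```text
time_s: 17.63
tcp_pos: [0.549, 0.0463, 0.176]
eef_rot: [0.0, 0.916, 0.4, 0.0]
contact_force: [0.2, -0.2, -0.9]
opening: 0.0851
gripper_force: 0.0
```

>>> drive_tool --pt "0 0 0 0" --pt "0 0 1 0" --pt "0 0 1 0" --pt "0 0 1 0" --pt "0 0 0 0"

```text
time_s: 18.05
tcp_pos: [0.5437, 0.0453, 0.0955]
eef_rot: [-0.002, 0.916, 0.401, -0.004]
contact_force: [-1.4, 0.3, -0.8]
opening: 0.0856
gripper_force: 0.0
```

Run:
```python
from h import *
q=bot.observe(); p=q["tcp_pos"]; yaw=2*np.arctan2(q["eef_rot"][2],q["eef_rot"][1]); tx=np.array([np.cos(yaw),np.sin(yaw)]);ty=np.array([tx[1],-tx[0]])
print(p,np.degrees(yaw)-90)
D=np.array([.5479,.0459])-p[:2];print(D@tx/.025,D@ty/.025,(p[2]-.015)/.025)
```

```text
[0.54366094 0.04533862 0.09545284] -42.768634807183986
0.1316239222085129 0.10922790089552466 3.2181135879884883
```

>>> drive_tool --pt "0 0 0.5 0" --pt "0 0 0.5 0" --pt "0 0 0.5 0" --pt "0 0 0 0" --pt "0 0 0 0"

```text
time_s: 18.47
tcp_pos: [0.5476, 0.0453, 0.0628]
eef_rot: [-0.0, 0.916, 0.401, -0.001]
contact_force: [0.5, 0.1, -0.9]
opening: 0.0853
gripper_force: 0.0
```

```bash
cat > d.py <<'E'
from h import *
def D(tgt,z):
    q=bot.observe(); p=q["tcp_pos"]; yaw=2*np.arctan2(q["eef_rot"][2],q["eef_rot"][1]); tx=np.array([np.cos(yaw),np.sin(yaw)]);ty=np.array([tx[1],-tx[0]])
    d=np.array(tgt)-p[:2];print(p.round(4),round(np.degrees(yaw)-90,2),"u",round(d@tx/.025,3),round(d@ty/.025,3),round((p[2]-z)/.025,3))
E
python3 -c "
from d import *
D((.5479,.0459),.015)"
```

```text
[0.5476 0.0453 0.0628] -42.78 u 0.024 -0.007 1.912
```

>>> drive_tool --pt "0 0 0.5 0" --pt "0 0 0.5 0" --pt "0 0 0.5 0" --pt "0 0 0.4 0" --pt "0 0 0 0"

```text
time_s: 18.88
tcp_pos: [0.5456, 0.0455, 0.0125]
eef_rot: [-0.001, 0.916, 0.401, -0.002]
contact_force: [-0.6, 0.3, -0.1]
opening: 0.085
gripper_force: 0.0
```

>>> drive_tool --pt "0 0 0 0" --pt "0 0 0 0" --pt "0 0 0 0" --pt "0 0 0 0" --pt "0 0 0 0" --jaw 50 --squeeze 25

```text
time_s: 19.3
tcp_pos: [0.5486, 0.0454, 0.0164]
eef_rot: [0.0, 0.916, 0.401, 0.001]
contact_force: [-0.3, 0.7, 0.9]
opening: 0.0552
gripper_force: 26.8
```

>>> drive_tool --pt "0 0 0 0" --pt "0 0 0 0" --pt "0 0 0 0" --pt "0 0 0 0" --pt "0 0 0 0"

```text
time_s: 19.72
tcp_pos: [0.5486, 0.0453, 0.0164]
eef_rot: [0.0, 0.916, 0.401, 0.0]
contact_force: [0.4, 1.0, 5.3]
opening: 0.0553
gripper_force: 27.3
```

Gripped at both ends (opening 55 mm, 27 N). The tool can't tilt, so I'll pivot the slide about the finger axis: lift it just clear of the cheeks, then press its lower edge on the label-side cheek while dragging the grip the other way.

>>> drive_tool --pt "0 0 -0.15 0" --pt "0 0 -0.2 0" --pt "0 0 -0.2 0" --pt "0 0 -0.2 0" --pt "0 0 0 0"

```text
time_s: 20.13
tcp_pos: [0.5489, 0.0453, 0.0358]
eef_rot: [0.0, 0.916, 0.401, 0.001]
contact_force: [1.2, 0.4, -0.7]
opening: 0.0552
gripper_force: 26.7
```

>>> drive_tool --pt "0 0 -0.1 0" --pt "0 0 0 0" --pt "0 0 0 0" --pt "0 0 0 0" --pt "0 0 0 0"

```text
time_s: 20.55
tcp_pos: [0.5478, 0.0454, 0.0368]
eef_rot: [-0.0, 0.916, 0.401, -0.0]
contact_force: [0.2, -1.1, -1.1]
opening: 0.0553
gripper_force: 26.7
```

Run:
```python
from d import *
D((.5479,.0459),.0164)
g,K,R,t=cam("wrist")
f,K,R,t=cam("scene"); c=proj([.5479,.0459,.05],K,R,t).astype(int)
cv2.imwrite("pics/m6.png",np.hstack([cv2.resize(g[240:420,150:400],(400,288)),cv2.resize(f[c[1]-36:c[1]+36,c[0]-50:c[0]+50],(400,288))]))
```

```text
[0.5478 0.0454 0.0368] -42.77 u 0.017 -0.012 0.816
```

View pics/m6.png

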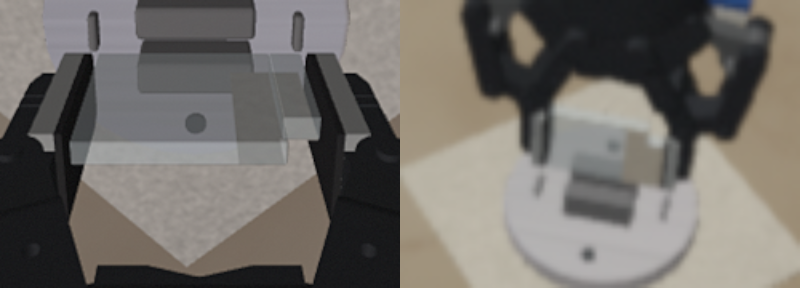

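The wrist view shows the slide clear and square between the pads, with its back face to the camera. The scene view shows the frosted label on the right, facing the camera. I shift to the label-side cheek, press and drag.

>>> drive_tool --pt "-0.24 0 0 0" --pt "-0.24 0 0 0" --pt "0 0 0.1 0" --pt "0 0 0 0" --pt "0 0 0 0"

```text
time_s: 21.07
tcp_pos: [0.5397, 0.0364, 0.0344]
eef_rot: [-0.0, 0.916, 0.4, -0.0]
contact_force: [-0.3, 0.6, -0.2]
opening: 0.0554
gripper_force: 26.7
```

>>> drive_tool --pt "0 0 0.08 0" --pt "0 0 0.06 0" --pt "0.1 0 0.02 0" --pt "0.1 0 0.02 0" --pt "0.1 0 0.02 0"

```text
time_s: 21.48
tcp_pos: [0.5454, 0.0409, 0.0315]
eef_rot: [0.001, 0.916, 0.401, -0.001]
contact_force: [-7.2, -5.8, 16.2]
opening: 0.0555
gripper_force: 28.0
```

Run:
```python
from d import *
D((.5479,.0459),.0164)
g,K,R,t=cam("wrist"); cv2.imwrite("pics/w7.png",g)
f,K,R,t=cam("scene"); c=proj([.5479,.0459,.05],K,R,t).astype(int)
cv2.imwrite("pics/m7.png",np.hstack([cv2.resize(g[240:420,150:400],(400,288)),cv2.resize(f[c[1]-36:c[1]+36,c[0]-50:c[0]+50],(400,288))]))
```

```text
[0.5454 0.0409 0.0315] -42.73 u 0.215 -0.063 0.606
```

View pics/m7.png

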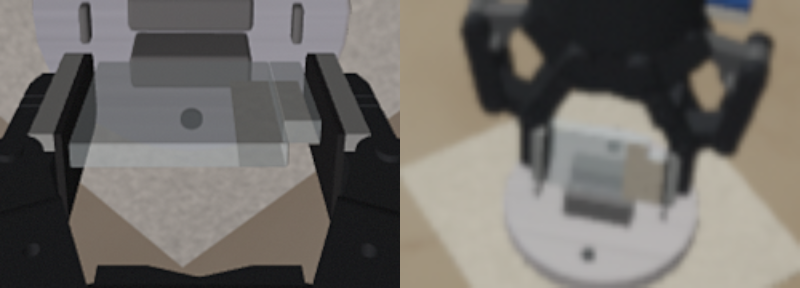

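The measured side/vertical force ratio is 0.57. The slide turned a little, in the right direction, but also crept up in the pads. I'll fit its pose in the tool frame numerically from the wrist images.

```bash
cat > est.py <<'E'
from h import *
from scipy.optimize import differential_evolution as DE
def est(g,He,K,th0=(-10,100)):
    """slide in tool frame: x0,z0 of slide centre, th = turn of label face towards up (deg)"""
    G=np.abs(cv2.Sobel(cv2.GaussianBlur(cv2.cvtColor(g,cv2.COLOR_BGR2GRAY).astype(np.float32),(0,0),1.0),5,0,1))
    G=np.minimum(G,60); W=np.linalg.inv(He)
    def pts(p):
        x0,z0,th=p[0]/1e3,p[1]/1e3,np.radians(p[2]); out=[]
        # slide axes in tool (x fwd, z down): at th=0 label normal = -x, up = -z; label goes up, top goes +x
        lab=np.array([-np.cos(th),-np.sin(th)]); up=np.array([np.sin(th),-np.cos(th)])
        for a,b in((3,20),(-3,20),(3,-20),(-3,-20)):
            q=np.array([x0,z0])+(a*lab+b*up)/1e3
            ys=np.linspace(-.024,.015,40); P=np.c_[np.full(40,q[0]),ys,np.full(40,q[1]),np.ones(40)]@W.T
            uv=P[:,:3]@K.T; out.append(uv[:,:2]/uv[:,2:])
        return out
    def cost(p):
        s=0
        for uv in pts(p):
            v=cv2.remap(G,uv[:,0].astype(np.float32),uv[:,1].astype(np.float32),1)[:,0]; s+=np.sqrt(v).mean()
        return -s
    r=DE(cost,[(-14,14),(-45,0),th0],seed=1,popsize=30,maxiter=150,tol=1e-8)
    return r.x.round(1),round(r.fun,2),[(u[0].round(),u[-1].round()) for u in pts(r.x)]
def wr():
    d=bot.get_image("wrist"); f=d["frame"]; fl=210/np.tan(np.radians(d["vertical_fov"])/2)
    return f,np.array(d["hand_eye"]),np.array([[fl,0,d["cx"]],[0,fl,d["cy"]],[0,0,1]])
E
python3 - <<'E'
from est import *
g,He,K=wr(); print(He.round(4).tolist())
m=cv2.imread("pics/m6.png")[:,:400]; b=np.zeros_like(g); b[240:420,150:400]=cv2.resize(m,(250,180),interpolation=3)
for im in (b,g): print(*est(im,He,K,(-10,60)))
E
```

```text
[[0.0006, -0.9457, -0.325, 0.0828], [1.0, 0.0008, -0.0006, 0.0], [0.0008, -0.325, 0.9457, -0.1426], [0.0, 0.0, 0.0, 1.0]]
[  0.7 -11.8  -8.2] -26.2 [(array([207., 341.]), array([316., 342.])), (array([206., 329.]), array([317., 329.])), (array([221., 274.]), array([307., 274.])), (array([221., 263.]), array([308., 263.]))]
[ 10.5 -27.6  -2.2] -26.18 [(array([196., 344.]), array([323., 344.])), (array([195., 328.]), array([324., 328.])), (array([215., 276.]), array([311., 276.])), (array([215., 263.]), array([312., 263.]))]
```

```bash
python3 - <<'E'
import re
s=open("est.py").read()
s=s.replace("x0,z0,th=p[0]/1e3,p[1]/1e3,np.radians(p[2]); out=[]","th=np.radians(p[2]); x0=(p[0]-8*np.sin(th))/1e3; z0=(-23.6+p[1]+8*np.cos(th))/1e3; out=[]")
s=s.replace("[(-14,14),(-45,0),th0]","[(-1.5,1.5),(-12,4),th0]")
open("est.py","w").write(s)
E
python3 - <<'E'
from est import *
g,He,K=wr(); 
m=cv2.imread("pics/m6.png")[:,:400]; b=np.zeros_like(g); b[240:420,150:400]=cv2.resize(m,(250,180),interpolation=3)
for im in (b,g):
    print(*est(im,He,K,(-10,60)))
    p=im[240:360,225:235].astype(float).mean((1,2)); d=np.diff(cv2.GaussianBlur(p[:,None],(1,5),1)[:,0]); print([(i+240,round(d[i],1)) for i in range(2,118) if abs(d[i])>2.0 and abs(d[i])>=abs(d[i-1]) and abs(d[i])>=abs(d[i+1])])
E
```

```text
[-0.5  3.9 -8.2] -26.2 [(array([207., 341.]), array([316., 342.])), (array([206., 329.]), array([317., 329.])), (array([221., 274.]), array([307., 274.])), (array([221., 263.]), array([308., 263.]))]
[(272, np.float64(-9.8)), (328, np.float64(12.4)), (341, np.float64(-5.6))]
[ 1.5 -0.1 -7. ] -24.07 [(array([205., 344.]), array([317., 344.])), (array([204., 331.]), array([318., 331.])), (array([220., 276.]), array([308., 276.])), (array([219., 264.]), array([309., 264.]))]
[(260, np.float64(8.9)), (263, np.float64(-3.7)), (269, np.float64(-2.3)), (278, np.float64(-6.5)), (295, np.float64(2.7)), (329, np.float64(15.4)), (343, np.float64(-5.5))]
```

```bash
cat > e2.py <<'E'
from est import *
from scipy.optimize import least_squares
def rows(p,He,K,dep=8):
    th=np.radians(p[2]); c=np.array([p[0]-dep*np.sin(th),-23.6+p[1]+dep*np.cos(th)])
    lab=np.array([-np.cos(th),-np.sin(th)]); up=np.array([np.sin(th),-np.cos(th)]); W=np.linalg.inv(He); o=[]
    for a,b in((3,20),(-3,20),(3,-20),(-3,-20)):
        q=(c+a*lab+b*up)/1e3; P=W@[q[0],-.019,q[1],1]; u=K@P[:3]; o.append(u[1]/u[2])
    return np.array(o)
E
python3 - <<'E'
from e2 import *
g,He,K=wr()
print(rows((0,0,0),He,K).round(1))
for th in(0,5,10,20,30,45,60,75,90): print(th,rows((0,0,th),He,K).round(1),rows((0,-3,th),He,K).round(1))
E
```

```text
[344.7 330.1 285.3 273.4]
0 [344.7 330.1 285.3 273.4] [350.6 335.7 288.8 276.7]
5 [342.5 327.  290.5 278.1] [348.4 332.5 294.1 281.5]
10 [340.2 323.8 295.9 283.1] [346.  329.3 299.5 286.5]
20 [334.9 317.2 306.9 293.5] [340.6 322.6 310.7 297.1]
30 [328.9 310.7 318.2 304.4] [334.5 315.9 322.3 308.2]
45 [319.2 301.6 335.5 321.4] [324.6 306.5 339.9 325.5]
60 [309.5 293.8 352.4 338.6] [314.6 298.5 357.4 343.2]
75 [300.5 288.  368.4 355.5] [305.4 292.4 373.8 360.5]
90 [293.  284.4 382.4 371.2] [297.6 288.6 388.3 376.7]
```

Fitted: the turn is only about 3.5°, with 2 mm of upward creep, so pressing vertically is inefficient at the start. I'll put the lower edge back in the slot mouth, ease the grip with the jaw position, and let the slot wall turn it.

>>> drive_tool --pt "0 0 -0.15 0" --pt "0.12 0 0 0" --pt "0.11 0 0 0" --pt "0 0 0 0" --pt "0 0 0 0"

```text
time_s: 22.15
tcp_pos: [0.5488, 0.0467, 0.0328]
eef_rot: [-0.0, 0.916, 0.401, -0.0]
contact_force: [0.2, 0.2, -0.1]
opening: 0.0555
gripper_force: 26.7
```

>>> drive_tool --pt "0 0 0.1 0" --pt "0 0 0.1 0" --pt "0 0 0.07 0" --pt "0 0 0 0" --pt "0 0 0 0"

```text
time_s: 22.57
tcp_pos: [0.5489, 0.0464, 0.0263]
eef_rot: [-0.0, 0.916, 0.401, -0.0]
contact_force: [1.5, 1.8, -0.9]
opening: 0.0555
gripper_force: 26.7
```

>>> drive_tool --pt "0 0 0 0" --pt "0 0 0 0" --pt "0 0 0 0" --pt "0 0 0 0" --pt "0 0 0 0" --jaw 64.5 --squeeze 20

```text
time_s: 22.98
tcp_pos: [0.5488, 0.0464, 0.0266]
eef_rot: [-0.0, 0.916, 0.401, -0.0]
contact_force: [1.3, 1.9, -0.9]
opening: 0.0553
gripper_force: 26.7
```

>>> drive_tool --pt "0 0 0 0" --pt "0 0 0 0" --pt "0 0 0 0" --pt "0 0 0 0" --pt "0 0 0 0" --jaw 65

```text
time_s: 23.4
tcp_pos: [0.5488, 0.0463, 0.0265]
eef_rot: [-0.0, 0.916, 0.401, -0.0]
contact_force: [0.2, 2.1, -0.1]
opening: 0.0556
gripper_force: 17.6
```

>>> drive_tool --pt "0 0 0 0" --pt "0 0 0 0" --pt "0 0 0 0" --pt "0 0 0 0" --pt "0 0 0 0" --jaw 65.2

```text
time_s: 23.82
tcp_pos: [0.5489, 0.0463, 0.0266]
eef_rot: [-0.0, 0.916, 0.401, -0.0]
contact_force: [0.6, 2.5, -1.1]
opening: 0.0557
gripper_force: 11.2
```

The jaw position sets the grip force (65.2 % gives 11 N). I ease a bit more and swing the grip away from the label side with the lower edge in the slot mouth.

>>> drive_tool --pt "0 0 0 0" --pt "0 0 0 0" --pt "0.09 0 0.01 0" --pt "0.09 0 0.01 0" --pt "0.1 0 0.01 0" --jaw 65.35

```text
time_s: 24.23
tcp_pos: [0.5532, 0.0509, 0.0257]
eef_rot: [0.0, 0.916, 0.401, -0.001]
contact_force: [-2.0, -3.1, 0.8]
opening: 0.0557
gripper_force: 7.1
```

>>> drive_tool --pt "0.07 0 0.02 0" --pt "0.07 0 0.03 0" --pt "0.08 0 0.03 0" --pt "0 0 0 0" --pt "0 0 0 0"

```text
time_s: 24.65
tcp_pos: [0.5576, 0.0557, 0.0238]
eef_rot: [-0.0, 0.916, 0.401, 0.0]
contact_force: [-1.5, -1.5, 1.7]
opening: 0.0557
gripper_force: 7.2
```

```bash
cat > e3.py <<'E'
from e2 import *
from d import *
D((.5479,.0456),.0164)
g,He,K=wr(); cv2.imwrite("pics/w8.png",g)
for c0 in(222,235):
    p=g[235:400,c0:c0+10].astype(float).mean((1,2)); d=np.diff(cv2.GaussianBlur(p[:,None],(1,5),1)[:,0]); print([(i+235,int(d[i])) for i in range(2,162) if abs(d[i])>2.0 and abs(d[i])>=abs(d[i-1]) and abs(d[i])>=abs(d[i+1])])
for th in(5,15,25,35,45,60,70,80): print(th,(rows((0,-2,th),He,K)-2).round(0))
f,_,_,_=cam("scene")
for k in("stand","slide"): print(k,[(np.round(r["uv"]),round(r["conf"],2)) for r in bot.spot_in("scene",k)[:1]])
E
python3 e3.py
```

```text
[0.5576 0.0557 0.0238] -42.77 u -0.56 -0.013 0.295
[(306, -19), (327, 22), (344, -5), (348, 2)]
[(270, -28), (287, 9), (306, -11), (322, 3), (327, 22), (341, 8), (344, -5), (348, 2)]
5 [344. 329. 291. 278.]
15 [339. 322. 302. 289.]
25 [334. 315. 313. 299.]
35 [327. 309. 325. 311.]
45 [321. 303. 336. 322.]
60 [311. 295. 354. 340.]
70 [305. 291. 365. 351.]
80 [299. 287. 375. 362.]
stand [(array([294., 306.]), 0.61)]
slide [(array([301., 286.]), 0.82)]
```

Run:
```python
from h import *
g=cv2.imread("pics/w8.png")
f,K,R,t=cam("scene"); c=proj([.5479,.0459,.05],K,R,t).astype(int)
cv2.imwrite("pics/m8.png",np.hstack([cv2.resize(g[240:420,150:400],(400,288)),cv2.resize(f[c[1]-36:c[1]+36,c[0]-50:c[0]+50],(400,288))]))
```

```text
(no output)
```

View pics/m8.png

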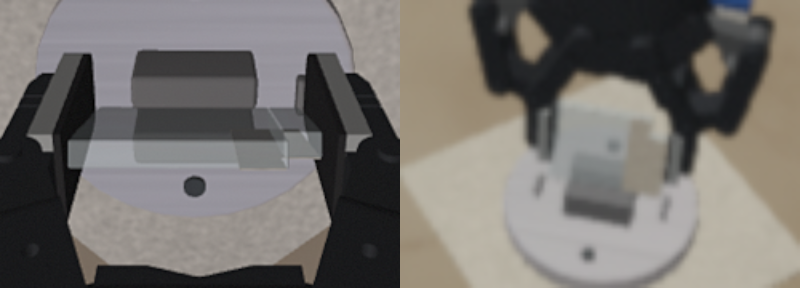

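The slide is turning: the wrist crop's back face has shrunk to rows 106-140, with the top strip at 140-168. The stand has not moved in the scene crop. I fit the angle.

```bash
cat > fit.py <<'E'
from e2 import *
import sys
def fit(r,x0=(0,-3,25)):   # rows: top-label, top-back, bottom-back ; None to skip
    d=bot.get_image("wrist"); He=np.array(d["hand_eye"]); fl=210/np.tan(np.radians(d["vertical_fov"])/2); K=np.array([[fl,0,d["cx"]],[0,fl,d["cy"]],[0,0,1]])
    R=least_squares(lambda p:np.r_[(rows(p,He,K)[[0,1,3]]-2-np.array(r)),0.3*p[0]],x0); print(R.x.round(1),R.cost.round(2))
if __name__=="__main__": fit([float(a) for a in sys.argv[1:4]])
E
python3 fit.py 341 328 272; python3 fit.py 343 329 278; python3 fit.py 344 327 306
```

```text
[-1.9  2.9 -0.1] 0.53
[-1.8  0.9  4.1] 0.52
[-2.2 -4.6 24.2] 0.8
```

The turn is now about 24°, with the lower edge resting on the far cheek's top. I re-enter the slot mouth and lever round its edge.

>>> drive_tool --pt "0 0 -0.1 0" --pt "-0.06 0 0 0" --pt "-0.05 0 0 0" --pt "0 0 0 0" --pt "0 0 0.08 0"

```text
time_s: 25.47
tcp_pos: [0.5567, 0.0539, 0.0257]
eef_rot: [0.0, 0.916, 0.4, 0.001]
contact_force: [-0.5, 5.2, 9.9]
opening: 0.0562
gripper_force: 8.0
```

>>> drive_tool --pt "0 0 0.08 0" --pt "0 0 0.08 0" --pt "0 0 0 0" --pt "0.06 0 0.02 0" --pt "0.06 0 0.02 0"

```text
time_s: 25.88
tcp_pos: [0.5585, 0.0556, 0.0204]
eef_rot: [0.001, 0.916, 0.401, 0.001]
contact_force: [-0.4, -0.0, 4.9]
opening: 0.056
gripper_force: 8.0
```

>>> drive_tool --pt "0.05 0 0.03 0" --pt "0.05 0 0.03 0" --pt "0.04 0 0.03 0" --pt "0 0 0 0" --pt "0 0 0 0"

```text
time_s: 26.3
tcp_pos: [0.5601, 0.0579, 0.017]
eef_rot: [0.0, 0.916, 0.401, 0.0]
contact_force: [-0.5, -2.2, 3.5]
opening: 0.0558
gripper_force: 7.9
```

```bash
python3 e3.py | head -4
```

```text
[0.5601 0.0579 0.017 ] -42.78 u -0.694 -0.024 0.026
[(320, -4), (323, 9), (340, -4), (348, 2), (363, 2), (390, -2)]
[(284, -32), (303, 9), (322, 10), (337, 2), (340, -13), (358, 20), (363, 2)]
5 [344. 329. 291. 278.]
```

Run:
```python
from e2 import *
import itertools
g,He,K=wr(); cv2.imwrite("pics/w9.png",g)
E_=[322,340,363]
for lt,bt in((340,322),(322,None)):
  for bb in(322,340,363):
    for lb in(340,358,363,None):
        idx=[i for i,v in enumerate((lt,bt,lb,bb)) if v]; tv=np.array([v for v in(lt,bt,lb,bb) if v])
        best=min((least_squares(lambda p:np.r_[rows(p,He,K)[idx]-2-tv,0.3*(p[0]+2)],(-2,-5,t0)) for t0 in(20,50,75)),key=lambda r:r.cost)
        if best.cost<8: print(lt,bt,lb,bb,best.x.round(1),best.cost.round(2),(rows(best.x,He,K)-2).round())
# mean colour profile along slide column
p=g[290:400,222:240].mean(1).mean(1) if 0 else g[290:400,222:240].astype(float).mean((1,2)); print(p[::3].round().astype(int))
```

```text
340 322 340 322 [-1.4 -7.7 37.1] 3.11 [341. 321. 338. 324.]
340 322 None 322 [-3.2 -4.9 36.1] 0.28 [340. 322. 336. 322.]
340 322 358 340 [ -1.7 -10.8  47.3] 2.3 [341. 321. 357. 341.]
340 322 None 340 [-3.4 -8.4 46.7] 0.34 [340. 321. 355. 340.]
340 322 None 363 [ -2.6 -13.6  59.3] 0.06 [340. 322. 379. 363.]
322 None 340 322 [ 0.9 -4.  45.4] 3.41 [322. 304. 338. 324.]
322 None None 322 [-2.   0.3 44.4] 0.0 [322. 304. 336. 322.]
322 None 358 340 [ 0.8 -7.6 55.5] 2.8 [322. 304. 356. 342.]
322 None None 340 [-2.  -3.6 55. ] 0.0 [322. 305. 354. 340.]
322 None None 363 [-2.  -8.2 67.9] 0.0 [322. 306. 378. 363.]
[114 111 106 104 101 116 120 118 119 120 122 134 144 143 143 143 143 128
 124 124 126 126 127 146 144 152 149 149 150 150 150 148 149 153 148 149
 147]
```

>>> drive_tool --pt "0.06 0 0.03 0" --pt "0.06 0 0.04 0" --pt "0.06 0 0.05 0" --pt "0.05 0 0.05 0" --pt "0.04 0 0.06 0"

```text
time_s: 26.97
tcp_pos: [0.5646, 0.0636, 0.011]
eef_rot: [-0.0, 0.916, 0.401, 0.0]
contact_force: [0.8, -1.4, 2.2]
opening: 0.0555
gripper_force: 6.9
```

>>> drive_tool --pt "0 0 0 0" --pt "0 0 0 0" --pt "0 0 0 0" --pt "0 0 0 0" --pt "0 0 0 0"

```text
time_s: 27.38
tcp_pos: [0.5641, 0.0634, 0.011]
eef_rot: [-0.0, 0.916, 0.401, -0.0]
contact_force: [-1.0, -0.4, -0.1]
opening: 0.056
gripper_force: 6.8
```

```bash
python3 e3.py | sed -n '1,3p;12,13p'
python3 - <<'E'
from h import *
g=cv2.imread("pics/w8.png")
f,K,R,t=cam("scene"); c=proj([.5479,.0459,.05],K,R,t).astype(int)
cv2.imwrite("pics/m10.png",np.hstack([cv2.resize(g[240:420,150:400],(400,288)),cv2.resize(f[c[1]-36:c[1]+36,c[0]-50:c[0]+50],(400,288))]))
E
```

```text
[0.5641 0.0634 0.011 ] -42.78 u -0.965 0.008 -0.215
[(242, 5), (312, -6), (314, 2), (328, 3), (330, -5), (368, 3), (376, -2), (384, 2)]
[(237, 12), (305, -33), (313, 20), (327, 5), (330, -5), (345, -4), (362, 3), (367, -9), (381, 20)]
stand [(array([294., 308.]), 0.83)]
slide [(array([300., 287.]), 0.96)]
```

Run:
```python
from e2 import *
g,He,K=wr()
for bb,lb in((345,None),(345,362),(353,367),(367,None),(367,383),(None,367)):
    v=(330,313,lb,bb); idx=[i for i,x in enumerate(v) if x]; tv=np.array([x for x in v if x])
    b=min((least_squares(lambda p:np.r_[rows(p,He,K)[idx]-2-tv,0.3*(p[0]+2)],(-2,-5,t0)) for t0 in(30,50,75)),key=lambda r:r.cost); print(v,b.x.round(1),b.cost.round(2),(rows(b.x,He,K)-2).round())
```

```text
(330, 313, None, 345) [-3.1 -6.2 54. ] 0.21 [330. 313. 360. 345.]
(330, 313, 362, 345) [-1.7 -8.2 54.4] 1.3 [331. 312. 361. 346.]
(330, 313, 367, 353) [-3.3 -7.4 58.4] 0.28 [330. 313. 367. 353.]
(330, 313, None, 367) [ -1.7 -12.1  66. ] 0.02 [330. 313. 382. 367.]
(330, 313, 383, 367) [ -1.1 -12.8  66.1] 0.14 [330. 313. 383. 367.]
(330, 313, 367, None) [-2.7 -8.  58. ] 0.09 [330. 313. 367. 352.]
```

View pics/m10.png

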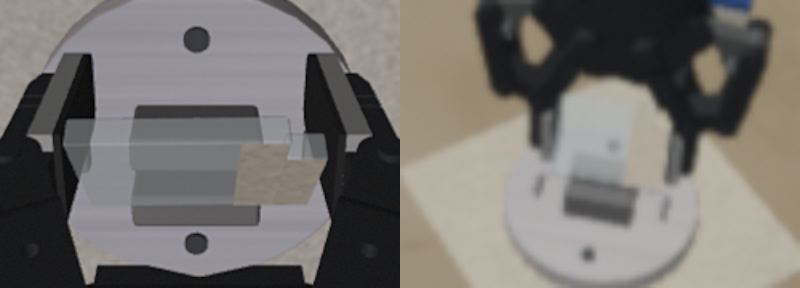

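The label face is now visible from above: the tan frosted patch on the right spans crop rows 143-205, which gives about 32° from level. The stand is unmoved. One more press, with the low end resting on the far cheek's top.

>>> drive_tool --pt "0 0 -0.1 0" --pt "0.16 0 0 0" --pt "0.16 0 0 0" --pt "0 0 0.05 0" --pt "0.02 0 0.05 0"

```text
time_s: 28.1
tcp_pos: [0.5715, 0.0699, 0.012]
eef_rot: [0.0, 0.916, 0.401, 0.001]
contact_force: [0.5, 2.0, 2.8]
opening: 0.0558
gripper_force: 6.7
```

>>> drive_tool --pt "0.02 0 0.05 0" --pt "0.02 0 0.03 0" --pt "0.02 0 0.02 0" --pt "0 0 0 0" --pt "0 0 0 0"

```text
time_s: 28.52
tcp_pos: [0.5715, 0.0704, 0.0088]
eef_rot: [0.0, 0.916, 0.401, 0.0]
contact_force: [1.4, 1.4, 2.2]
opening: 0.0556
gripper_force: 6.8
```

```bash
cat > lab.py <<'E'
from e2 import *
from d import *
D((.5479,.0456),.0164)
g,He,K=wr(); cv2.imwrite("pics/wl.png",g)
# frosted patch: tan, find its row extent near columns of the patch
x=g[300:415,300:335].astype(float); tan=x[...,2]-x[...,0]; print("tan rows",[(i+300,int(v)) for i,v in enumerate(tan.mean(1))][::4])
for c0 in(222,235,310):
    p=g[235:410,c0:c0+10].astype(float).mean((1,2)); d=np.diff(cv2.GaussianBlur(p[:,None],(1,5),1)[:,0]); print([(i+235,int(d[i])) for i in range(2,172) if abs(d[i])>2.0 and abs(d[i])>=abs(d[i-1]) and abs(d[i])>=abs(d[i+1])])
f,_,_,_=cam("scene")
for k in("stand","slide"): print(k,[(np.round(r["uv"]),round(r["conf"],2)) for r in bot.spot_in("scene",k)[:1]])
E
python3 lab.py
```

```text
[0.5715 0.0704 0.0088] -42.78 u -1.368 -0.019 -0.302
tan rows [(300, -5), (304, -5), (308, -6), (312, -5), (316, -5), (320, -7), (324, 18), (328, 17), (332, 16), (336, 17), (340, 21), (344, 21), (348, 21), (352, 21), (356, 20), (360, 21), (364, 21), (368, 21), (372, 21), (376, 21), (380, -5), (384, -3), (388, -3), (392, -3), (396, -3), (400, -2), (404, -5), (408, -2), (412, -2)]
[(256, -8), (265, 6), (306, -6), (320, 6), (323, -2), (384, -2), (405, -46)]
[(251, -16), (261, 12), (306, -8), (320, 6), (323, -3), (327, -13), (350, 3), (369, -5), (378, -19), (385, 9), (405, -39)]
[(256, -17), (266, 12), (305, -8), (319, 4), (321, -9), (324, 2), (352, -2), (378, 3), (384, -2), (401, 2), (405, -46)]
stand [(array([292., 305.]), 0.79)]
slide [(array([246., 199.]), 0.74)]
```

```bash
cat > f4.py <<'E'
from e2 import *
import sys
g,He,K=wr(); a=[float(x) for x in sys.argv[1:]]; tv=np.array(a); idx=[0,1,2]
b=min((least_squares(lambda p:np.r_[rows(p,He,K)[idx]-2-tv,0.3*(p[0]+2)],(-2,-5,t0)) for t0 in(30,60,80)),key=lambda r:r.cost); th=np.radians(b.x[2])
print(b.x.round(1),b.cost.round(2),"centre in tool",(b.x[0]-8*np.sin(th)+1.9).round(1),(-26.5+b.x[1]+8*np.cos(th)).round(1))
E
python3 f4.py 322 306 378
```

```text
[-1.5 -8.8 68. ] 0.03 centre in tool -7.0 -32.3
```

About 22° from level now. I grip firmly, then lift.

>>> drive_tool --pt "0 0 0 0" --pt "0 0 0 0" --pt "0 0 0 0" --pt "0 0 0 0" --pt "0 0 0 0" --jaw 50 --squeeze 40

```text
time_s: 29.18
tcp_pos: [0.5714, 0.0705, 0.0089]
eef_rot: [0.0, 0.916, 0.401, 0.0]
contact_force: [0.6, 0.2, 4.2]
opening: 0.055
gripper_force: 41.4
```

>>> drive_tool --pt "0 0 -0.1 0" --pt "0 0 -0.2 0" --pt "0 0 -0.3 0" --pt "0 0 -0.4 0" --pt "0 0 -0.4 0"

```text
time_s: 29.6
tcp_pos: [0.5709, 0.0705, 0.0445]
eef_rot: [-0.0, 0.916, 0.401, -0.0]
contact_force: [-0.1, -0.2, 0.4]
opening: 0.0545
gripper_force: 42.2
```

```bash
python3 lab.py
```

```text
[0.5709 0.0705 0.0445] -42.78 u -1.358 0.001 1.124
tan rows [(300, -4), (304, -3), (308, -4), (312, -4), (316, -4), (320, -6), (324, 18), (328, 17), (332, 16), (336, 18), (340, 21), (344, 21), (348, 21), (352, 21), (356, 20), (360, 21), (364, 21), (368, 21), (372, 20), (376, 21), (380, 11), (384, 11), (388, 11), (392, 12), (396, 13), (400, 16), (404, 20), (408, -2), (412, -2)]
[(237, 7), (306, -8), (309, 2), (320, 6), (323, -2), (405, -43)]
[(287, -10), (303, 4), (307, 4), (320, 6), (323, -2), (405, -46)]
[(237, 15), (305, -8), (308, 2), (319, 4), (321, -9), (324, 2), (351, -2), (377, 3), (405, -43)]
stand [(array([296., 300.]), 0.82)]
slide [(array([305., 266.]), 0.87)]
```

Held, with the same attitude. Now lift, turn the frosted end to the left, and centre.

>>> drive_tool --pt "0 0 -0.6 0" --pt "0 0 -0.9 0" --pt "0 0 -0.9 0" --pt "0 0 -0.9 0" --pt "0 0 -0.7 0"

```text
time_s: 30.22
tcp_pos: [0.5715, 0.0705, 0.1451]
eef_rot: [0.0, 0.916, 0.401, 0.0]
contact_force: [0.8, 0.4, -0.4]
opening: 0.0552
gripper_force: 42.3
```

>>> drive_tool --pt "0 0 -0.6 0" --pt "0 0 -0.3 0" --pt "0 0 0 0" --pt "0 0 0 -0.4" --pt "0 0 0 -0.7"

```text
time_s: 30.63
tcp_pos: [0.5705, 0.0705, 0.1648]
eef_rot: [-0.0, 0.891, 0.453, -0.001]
contact_force: [-0.4, -0.0, -1.3]
opening: 0.0551
gripper_force: 42.3
```

>>> drive_tool --pt "0 0 0 -0.8" --pt "0 0 0 -0.8" --pt "0 0 0 -0.8" --pt "0 0 0 -0.8" --pt "0 0 0 -0.8"

```text
time_s: 31.05
tcp_pos: [0.5702, 0.0705, 0.1642]
eef_rot: [-0.001, 0.777, 0.63, -0.001]
contact_force: [0.7, -0.4, -1.0]
opening: 0.0551
gripper_force: 42.3
```

>>> drive_tool --pt "0 0 0 -0.8" --pt "0 0 0 -0.8" --pt "0 0 0 -0.8" --pt "0 0 0 -0.8" --pt "0 0 0 -0.8"

```text
time_s: 31.47
tcp_pos: [0.5702, 0.0705, 0.1642]
eef_rot: [-0.001, 0.629, 0.777, -0.001]
contact_force: [-0.5, 0.3, -1.0]
opening: 0.0553
gripper_force: 42.3
```

>>> drive_tool --pt "0 0 0 -0.8" --pt "0 0 0 -0.8" --pt "0 0 0 -0.8" --pt "0 0 0 -0.8" --pt "0 0 0 -0.8"

```text
time_s: 31.88
tcp_pos: [0.5702, 0.0705, 0.1642]
eef_rot: [-0.001, 0.454, 0.891, -0.001]
contact_force: [-0.6, -0.1, -0.0]
opening: 0.0552
gripper_force: 42.3
```

>>> drive_tool --pt "0 0 0 -0.8" --pt "0 0 0 -0.8" --pt "0 0 0 -0.8" --pt "0 0 0 -0.8" --pt "0 0 0 -0.8"

```text
time_s: 32.3
tcp_pos: [0.5702, 0.0705, 0.1642]
eef_rot: [-0.001, 0.258, 0.966, -0.0]
contact_force: [-0.3, -0.7, -0.0]
opening: 0.0551
gripper_force: 42.3
```

>>> drive_tool --pt "0 0 0 -0.8" --pt "0 0 0 -0.8" --pt "0 0 0 -0.8" --pt "0 0 0 -0.8" --pt "0 0 0 -0.8"

```text
time_s: 32.72
tcp_pos: [0.5702, 0.0705, 0.1642]
eef_rot: [-0.002, 0.052, 0.999, -0.0]
contact_force: [0.2, -0.7, -0.4]
opening: 0.0551
gripper_force: 42.3
```

>>> drive_tool --pt "0 0 0 -0.6" --pt "0 0 0 -0.4" --pt "0.3 -0.25 0 0" --pt "0.35 -0.25 0 0" --pt "0.35 -0.25 0 0"

```text
time_s: 33.13
tcp_pos: [0.5446, 0.0512, 0.1651]
eef_rot: [-0.001, 0.002, 1.0, -0.0]
contact_force: [-0.2, -0.1, -0.0]
opening: 0.055
gripper_force: 42.3
```

>>> drive_tool --pt "0.25 -0.2 0 0" --pt "0 0 0 0" --pt "0 0 0 0" --pt "0 0 0 0" --pt "0 0 0 0"

```text
time_s: 33.55
tcp_pos: [0.5404, 0.0469, 0.1666]
eef_rot: [0.0, 0.002, 1.0, 0.0]
contact_force: [-0.4, -0.3, -0.1]
opening: 0.0554
gripper_force: 42.3
```

```bash
sed -i 's/D((.5479,.0456),.0164)/D((.54,.046),.168)/' lab.py; python3 lab.py; python3 f4.py 322 306 378
```

```text
[0.5404 0.0469 0.1666] 89.81 u 0.015 -0.036 -0.055
tan rows [(300, 27), (304, 27), (308, 8), (312, 9), (316, 8), (320, 6), (324, 20), (328, 19), (332, 18), (336, 20), (340, 21), (344, 21), (348, 21), (352, 21), (356, 21), (360, 21), (364, 21), (368, 21), (372, 21), (376, 21), (380, 24), (384, 24), (388, 24), (392, 24), (396, 25), (400, 25), (404, 27), (408, -3), (412, -2)]
[(262, -2), (272, -14), (307, 7), (320, 5), (323, -10), (378, -25), (381, 2), (384, 2), (387, 2), (391, 2), (397, 3), (401, 7), (405, -35)]
[(272, -14), (307, 7), (321, -11), (378, -26)]
[(271, -15), (306, 8), (319, 4), (321, -5), (351, -2), (363, -2), (377, -6), (395, -2), (405, -31)]
stand [(array([298., 301.]), 0.9)]
slide [(array([245., 201.]), 0.62)]
[-1.  -7.1 68.4] 0.15 centre in tool -6.6 -30.6
```

```bash
python3 -c "
from rig import bot
print(abs(bot.observe()['qvel']).max()); print(bot.finish_job())"
```

```text
0.001974713724817676
the job is handed in; nothing more can be done
None
```

I handed the job in at about 34 s. The stand is on the paper's centre to within about 1 cm by camera, and the slide is held still over it at about 20 cm, label face up about 22° from level, frosted end to the robot's left. On my first push the fingers rode up onto the foot and pressed it with about 42 N. The stand did not visibly move. The job's verdict was not reported back.

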